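# Show what is in the wide display case

## Task

Two wooden display cases with front levers stand on the counter. With a fingertip, press down the lever of the wider case as far as it goes so that its lid is fully up, keep it there for about three seconds so that the customer can look in, then let the lever rise slowly under the finger so that the lid eases shut without slamming, and withdraw. Work by the lever alone: grip nothing, do not touch the lids, leave the narrower case shut and the other things where they stand.

Things in the scene. Friction and masses are not known exactly. Their poses are not given: they have to be found in the camera images.
- wide_case: wider display case, fixed: dark wooden box 200 mm wide (its y), 130 mm deep (its x), lid top 94 mm above the worktop; hinged lid with steel top panel and front lip, steel lever out of the middle of its front. Origin: centre of its underside, on the worktop; x points from its front to its back (the lever sticks out along -x), y to its left as the robot sees it, z up.
- wide_lever_pad (a point): centre of the top face of the wider case's lever plate, 50 mm wide (case y) by 34 mm long, 8 mm thick; moves with the lever. At rest 197 mm before the case's origin and 82 mm above the worktop; pressed, it swings down 48 mm to a stop at 34 mm, about a pivot 132 mm behind it (under 4 mm shift along x). Pressing takes 2 to 7 N, then a hard stop.
- wide_lid (a joint): opening of the wider case's lid, rad: 0 shut, 1.15 fully up (lever at its stop). Hinged at the case's back; its front edge goes up and back, away from the lever. Linked to the lever, 24 rad per metre of plate travel; only the lever holds it up: let go and it falls shut.
- narrow_case: narrower display case, fixed: dark wooden box 120 mm wide (its y), 130 mm deep (its x), lid top 94 mm above the worktop; otherwise of the same make as the wider one. Leave it shut. Origin: centre of its underside, on the worktop; x points from its front to its back (the lever sticks out along -x), y to its left as the robot sees it, z up.
- narrow_lever_pad (a point): centre of the top face of the narrower case's lever plate, 44 mm wide (case y) by 34 mm long, 8 mm thick; moves with the lever. At rest 197 mm before the case's origin and 82 mm above the worktop; pressed, it swings down 48 mm to a stop at 34 mm, about a pivot 132 mm behind it (under 4 mm shift along x).
- narrow_lid (a joint): opening of the narrower case's lid, rad: 0 shut, 1.15 fully up (lever at its stop). Hinged at the case's back; its front edge goes up and back, away from the lever. Linked to the lever, 24 rad per metre of plate travel; only the lever holds it up: let go and it falls shut. Must stay shut.
- egg_cup: small polished cup, 43 mm across, 40 mm tall, loose, beside the wider case's lever; origin at the centre of its underside. Leave alone.
- steel_cup: polished cup, 42 mm across, 70 mm tall, loose, beside the narrower case's lever; origin at the centre of its underside. Leave alone.
- pen: black pen, 132 mm long, lying at the front of the counter; origin at the centre of its underside. Leave alone.
- ribbon_spool: spool of ribbon, 78x116x26 mm, lying at the right; origin at the centre of its underside. Leave alone.
- lace_spool: spool of lace, 72x104x20 mm, lying at the right; origin at the centre of its underside. Leave alone.

How it is judged:
By the outcome, as a careful person would: the job done as asked, in the order asked, and still so for the second after the job is handed in, with the robot touching nothing.
It also fails if it takes over 42 s, if anything falls off the work surface, if the arm or the gripper's body presses on something with over 40 N, if the wrist force passes 120 N, or if a joint passes its speed limit or range.

## Robot

A 6-joint arm with a two-finger parallel gripper is mounted at the origin on a cart in front of the work surface, level with it; the furniture and walls round the work are solid. World frame = base frame: x ahead of the robot, y to its left, z up, the work surface at z = 0. Lengths are in m, angles in rad, forces in N, time in s.
With the tool pointing down it reaches from about 0.375 to 0.9 m from the base axis. Payload 3.1 kg.
Tool frame: the origin (TCP) lies at the centre of the arm's flange, where the gripper is bolted on; the fingertips stand 182 mm ahead of it and the grasp point (between the pads) lies 164 mm ahead of it; z points along the fingers, y is the line along which they close (so a half turn about z gives the same grasp; the last joint's range is limited). The gripper opens to 87 mm and grips with 3 to 60 N. Pads are 19 mm wide; open, the fingers measure 117 mm over their backs; the gripper's body (75 mm by 190 mm) begins 51 mm behind the grasp point.
Start: joints at [-1.45, 0.527, 1.433, -0, 1.181, -0.178], TCP at [0.184, -0.597, 0.405] pointing down, gripper open.
Joint ranges: [-3.08, 3.08], [-0.75, 2.2], [0.22, 2.44], [-1.43, 4.57], [0, 2.65], [-2.85, 2.85]. Speed limits (rad/s): [2.79, 2.79, 3.14, 3.14, 3.14, 3.14].

## Interface

Orientations are given as a unit quaternion [x, y, z, w].
In Python, from rig import * gives the robot as it stands.
- The arm moves only by the tool move_arm, never from a script. Its argument "commands" is a list that holds one entry, the list of rows, each a list of 6 numbers: the shift along the tool's x, y, z in units of 40 mm (1.0 is 40 mm), then the turn, a rotation vector about the tool's x, y, z in rad. A call has 1 to 12 rows; each row is the pose to reach, as a shift and turn from the pose commanded when the call began, along the tool's axes at that moment; what a row does not reach only later rows make up. A row lasts 1/8 s, in which the tool goes at most 62.5 mm and 10.7 degrees, less where a joint would pass 70% of its speed; a pose out of reach is approached as far as the arm can. A call with a gripper value outside its range is refused whole. "claw" is the closure, from -1 (fully open) to 1 (shut), so that 0 is half open, set as the call begins (left out, the last holds). The fingers move at their own pace and stop on an object; "squeeze" is the grip in N (left out, the last holds). Time passes only in rows, so rows that repeat a pose let the fingers close. It gives the time, the measured TCP pose, the force, the opening and the grip force at its end, in the units of the state.
- get_obs(): the state, without advancing time (a new reading comes with each control period).
- camera(name): name is "side" or "top"; returns a dict with "pixels" (420x560x3 uint8, blue, green, red), "range_z" (420x560 float32, m along the optical axis (not along the pixel's ray), 0 where there is no reading), "camera_matrix" (3x3 intrinsics, pixels), "D" ([k1, k2, p1, p2, k3] as OpenCV has them; the pictures are not rectified), "extrinsics" (4x4, takes a point from world to camera coordinates). Camera axes: x right, y up, looking along -z (the intrinsics and any distortion apply to the point x, -y, -z); pixel columns grow to the right and rows downward; lengths in m; the calibration is good to about 2 mm. A picture is of the moment at which its call begins.
- hand_in(): hands the job in; it is judged then, once.
The state is a dict: "time": time; "q": joint angles; "joint_velocities": joint speeds; "joint_torque": joint torques, N m; "position": TCP position; "tool_rot": TCP orientation; "ft_force": force on the tool from outside, world axes, zero at the start; "moment": the same for the moment, N m; "grip_width": finger opening in m; "grip_force": force on a finger pad.
Only numpy, scipy, OpenCV 4.12 (cv2) and the standard library are available. Lean on these libraries where they do the work, as an engineer would, in place of code of your own. Each camera call takes 0.05 s, during which the arm holds its last target. There are 200 camera calls.

## Working session

There is one attempt and no reset: what is moved stays moved. The work goes in short steps, Python scripts to look and compute and a tool call to move; the robot and the scene stay as the last step left them, time stands still between calls to the robot, and variables do not carry over. Pictures are saved under pics/ and viewed, at most 10 in all, crops included, and the job is handed in when it is done.

Besides the shell and the picture viewer there is one more tool, called after "Request:" as name(argument=value, ...) on one line, values as JSON. move_arm: Moves the arm, as the interface text tells. Its arguments: {"type":"object","properties":{"commands":{"type":"array","items":{"type":"array","items":{"type":"array","items":{"type":"number"}}}},"claw":{"type":"number"},"squeeze":{"type":"number"}},"required":["commands"]}

```bash
ls; mkdir -p pics
python3 - <<'E'
from rig import *
import cv2,numpy as np
for n in("top","side"):
    c=camera(n); cv2.imwrite(f"pics/{n}0.png",c["pixels"]); np.savez(f"{n}0.npz",**c)
    print(n,c["camera_matrix"].tolist(),c["D"],np.round(c["extrinsics"],4).tolist())
print(get_obs())
E
```

```text
pics
top [[454.52798785917753, 0.0, 281.5961461326031], [0.0, 454.52798785917753, 212.0780714122793], [0.0, 0.0, 1.0]] [-0.04816768  0.          0.          0.          0.        ] [[0.0044, -1.0, -0.0005, -0.0447], [0.9848, 0.0043, 0.1734, -0.547], [-0.1734, -0.0012, 0.9849, -1.2697], [0.0, 0.0, 0.0, 1.0]]
side [[469.0044615839992, 0.0, 272.5730362853637], [0.0, 469.0044615839992, 213.68436360063652], [0.0, 0.0, 1.0]] [0.01892172 0.         0.         0.         0.        ] [[0.989, -0.148, 0.0001, -0.5537], [0.0815, 0.5453, 0.8343, -0.0781], [-0.1235, -0.8251, 0.5513, -1.395], [0.0, 0.0, 0.0, 1.0]]
{'time': 0.1, 'q': array([-1.45049641e+00,  5.28394364e-01,  1.43376227e+00, -2.21420449e-05,
        1.18136500e+00, -1.78486178e-01]), 'joint_velocities': array([-0.00180243, -0.00140092, -0.00198856,  0.00118536,  0.00062472,
       -0.00267989]), 'joint_torque': array([-1.32807327e-04, -4.40984416e+01, -1.77150589e+01,  6.35915785e-02,
        5.33412199e-02, -4.18193736e-05]), 'position': array([ 0.1839728 , -0.59699794,  0.40385991]), 'tool_rot': array([ 9.88860511e-01,  1.48842063e-01,  1.78223037e-05, -9.64376792e-04]), 'ft_force': array([-0.62976653, -0.21355673, -0.05606572]), 'moment': array([ 0.01543893,  0.00554999, -0.00241237]), 'grip_force': 0.0, 'grip_width': 0.08733882526166506}
```

View pics/top0.png

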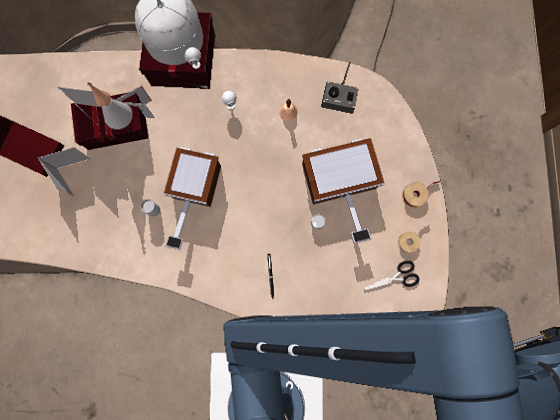

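View pics/side0.png

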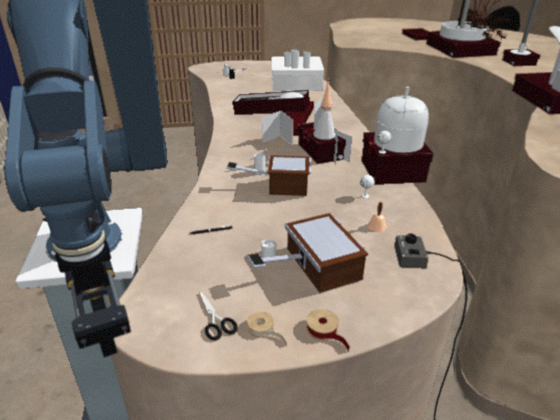

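The top view shows the wider case at about (343,168), with its black lever plate at (361,236) and the egg cup to its left at (318,222). The narrower case is at (193,175), its plate at (174,242). Next I'll measure the plate and the case's yaw.

```bash
cat > h.py <<'E'
import cv2,numpy as np
def rays(c,uv):
    E=c["extrinsics"];R=E[:3,:3];t=E[:3,3]
    p=cv2.undistortPoints(np.float64(uv).reshape(-1,1,2),c["camera_matrix"],c["D"]).reshape(-1,2)
    d=np.c_[p[:,0],-p[:,1],-np.ones(len(p))]@R
    return -R.T@t,d
def onplane(c,uv,z):
    o,d=rays(c,uv); return o+d*((z-o[2])/d[:,2])[:,None]
def ondepth(c,uv):
    o,d=rays(c,uv); uv=np.int32(np.round(uv)); return o+d*c["range_z"][uv[:,1],uv[:,0]][:,None]
def blob(mask,roi):
    x,y,w,h=roi; m=np.zeros(mask.shape,np.uint8); m[y:y+h,x:x+w]=mask[y:y+h,x:x+w]
    n,l,s,ce=cv2.connectedComponentsWithStats(m); i=1+np.argmax(s[1:,4])
    return l==i,ce[i],s[i,4]
E
python3 - <<'E'
from h import *
for n,roi in(("top",(345,222,32,26)),("side",(244,248,26,20))):
    c=dict(np.load(f"{n}0.npz")); px=c["pixels"]
    m,ce,a=blob((px.max(2)<75).astype(np.uint8),roi)
    ys,xs=np.nonzero(m); P=ondepth(c,np.c_[xs,ys])
    box=cv2.boxPoints(cv2.minAreaRect(np.int32(np.c_[xs,ys])))
    print(n,ce,a,"plane",onplane(c,[ce],.082),"depth med",np.median(P,0))
    print(" corners",np.round(onplane(c,box,.082),4).tolist())
c=dict(np.load("top0.npz"));px=c["pixels"]
m,ce,a=blob(((px.min(2)>140)&(px[:,:,0].astype(int)>px[:,:,2]-15)).astype(np.uint8),(300,138,85,65))
ys,xs=np.nonzero(m);P=onplane(c,np.c_[xs,ys],.094)[:,:2]
r=cv2.minAreaRect(np.float32(P));print("lid",a,r,cv2.boxPoints(r))
# case outline from depth
Z=ondepth(c,np.stack(np.meshgrid(np.arange(560),np.arange(420)),-1).reshape(-1,2)).reshape(420,560,3)
mm,ce,a=blob(((Z[...,2]>.085)&(Z[...,2]<.11)).astype(np.uint8),(295,130,95,80))
r=cv2.minAreaRect(np.float32(Z[mm][:,:2]));print("case",a,r,np.median(Z[mm],0))
# cup
mm,ce,a=blob(((Z[...,2]>.02)&(Z[...,2]<.06)).astype(np.uint8),(305,210,28,22));print("cup",ce,a,np.median(Z[mm],0),onplane(c,[ce],.04))
for y in range(226,248,2): print(y,px[y,350:374].max(1).tolist(), np.round(Z[y,350:374:3,2],3).tolist())
E
```

```text
top [360.73809524 235.11904762] 126 plane [[ 0.47656845 -0.26432729  0.082     ]] depth med [ 0.47681902 -0.26421798  0.08179553]
 corners [[0.4823, -0.2414, 0.082], [0.4944, -0.2811, 0.082], [0.4711, -0.2875, 0.082], [0.4591, -0.2478, 0.082]]
side [255.96590909 258.75      ] 88 plane [[ 0.47780667 -0.26354437  0.082     ]] depth med [ 0.47784507 -0.26492042  0.08306142]
 corners [[0.4619, -0.2483, 0.082], [0.481, -0.2325, 0.082], [0.4935, -0.2781, 0.082], [0.4748, -0.2929, 0.082]]
lid 2223 ((0.666815996170044, -0.21611158549785614), (0.11095205694437027, 0.1696183830499649), 14.39246940612793) [[ 0.59200066 -0.14775333]
 [ 0.6341614  -0.31204838]
 [ 0.7416313  -0.28446984]
 [ 0.6994706  -0.1201748 ]]
case 3546 ((0.6671785116195679, -0.21602410078048706), (0.1493561565876007, 0.20801518857479095), 14.271984100341797) [ 0.66319079 -0.21555207  0.09420627]
cup [317.89325843 221.06741573] 178 [ 0.52483153 -0.14937117  0.02739659] [[ 0.52246601 -0.14790388  0.04      ]]
226 [144, 146, 143, 142, 143, 114, 243, 231, 231, 232, 205, 144, 148, 151, 148, 148, 148, 146, 149, 149, 151, 151, 149,
[... 1119 characters left out ...]
, 186, 30, 31, 38, 66, 92, 75, 136, 128, 136, 143, 148, 156, 184, 195, 192, 198, 226, 220, 222] [-0.0, 0.077, 0.082, 0.081, 0.078, 0.086, 0.08, 0.0]
242 [213, 215, 222, 117, 183, 180, 104, 166, 173, 182, 192, 192, 191, 220, 221, 219, 220, 220, 219, 220, 218, 217, 217, 219] [0.005, 0.001, 0.083, 0.082, 0.006, -0.005, 0.002, -0.002]
244 [215, 215, 215, 223, 145, 150, 148, 150, 226, 221, 218, 217, 217, 220, 218, 219, 217, 217, 216, 218, 218, 219, 218, 217] [0.004, -0.001, 0.003, -0.001, -0.0, 0.003, 0.006, 0.001]
246 [215, 214, 214, 217, 140, 146, 149, 147, 147, 221, 219, 216, 219, 220, 216, 217, 216, 218, 216, 219, 218, 221, 219, 217] [-0.003, 0.002, 0.001, 0.002, 0.006, -0.001, 0.001, -0.001]
```

Both views agree: the pad is at about (0.476, -0.265, 0.082) and the case yaw is about 14.4°, which matches the case centre. I'll close the fingers into one fingertip and travel high to above the pad.

Request:
move_arm(commands=[[[0.9,-0.6,0,0,0,0],[1.9,-1.2,0,0,0,0.01],[2.9,-1.8,0,0,0,0.02],[3.9,-2.4,0,0,0,0.03],[4.9,-3.0,0,0,0,0.04],[5.9,-3.6,0,0,0,0.047],[6.9,-4.2,0,0,0,0.047],[7.9,-4.8,0,0,0,0.047],[8.9,-5.4,0,0,0,0.047],[9.42,-5.79,0,0,0,0.047],[9.42,-5.79,0,0,0,0.047],[9.42,-5.79,0,0,0,0.047]]], claw=1, squeeze=3)

```text
time: 1.6
position: [0.4756, -0.2654, 0.4045]
tool_rot: [0.992, 0.126, -0.0, 0.0]
ft_force: [0.5, -0.8, -0.2]
grip_width: 0.0003
grip_force: 0.0
```

Run:
```python
from rig import *
from scipy.spatial.transform import Rotation as R
import numpy as np
o=get_obs();r=R.from_quat(o["tool_rot"]).as_matrix()
print(o["time"],o["position"],o["ft_force"],o["grip_width"]);print(np.round(r,4))
t=o["position"]+r[:,2]*.182;print("tip",t,"to go units",r.T@(np.array([.4755,-.265,.082])-t)/.04)
```

```text
1.6 [ 0.47561894 -0.26540275  0.40450508] [ 0.53158447 -0.84915444 -0.20597048] 0.0003257331146896943
[[ 9.684e-01  2.492e-01 -7.000e-04]
 [ 2.492e-01 -9.684e-01 -2.000e-04]
 [-8.000e-04 -0.000e+00 -1.000e+00]]
tip [ 0.47548446 -0.26543279  0.22250514] to go units [ 0.00573061 -0.01029601  3.51262535]
```

Request:
move_arm(commands=[[[0,0,0.6,0,0,0],[0,0,1.3,0,0,0],[0,0,2.0,0,0,0],[0,0,2.6,0,0,0],[0,0,3.0,0,0,0],[0,0,3.15,0,0,0],[0,0,3.15,0,0,0]]])

```text
time: 2.48
position: [0.4759, -0.2655, 0.2788]
tool_rot: [0.992, 0.125, 0.0, 0.0]
ft_force: [-0.6, 0.1, -0.7]
grip_width: 0.0003
grip_force: 0.0
```

Run:
```python
from rig import *
import cv2,numpy as np
s=camera("side")["pixels"][170:330,190:390];t=camera("top")["pixels"][130:290,280:480]
cv2.imwrite("pics/n1.png",cv2.resize(np.vstack([s,t])[:, :],None,fx=1.85,fy=1.85,interpolation=cv2.INTER_CUBIC))
```

```text
(no output)
```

View pics/n1.png

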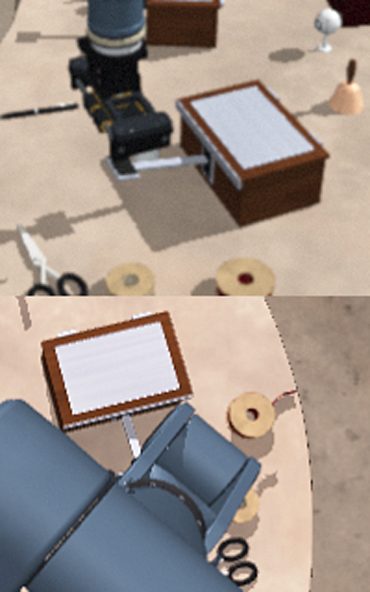

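The side crop shows the closed fingertip directly over the black plate (crop (120,160)), with the gripper clear of the lid. Pressing slowly.

Request:
move_arm(commands=[[[0,0,0.1,0,0,0],[0,0,0.2,0,0,0],[0,0,0.3,0,0,0],[0,0,0.37,0,0,0],[0,0,0.45,0,0,0],[0,0,0.53,0,0,0],[0,0,0.61,0,0,0],[0,0,0.69,0,0,0],[0,0,0.77,0,0,0],[0,0,0.85,0,0,0],[0,0,0.93,0,0,0],[0,0,1.0,0,0,0]]])

```text
time: 4.08
position: [0.4759, -0.265, 0.2385]
tool_rot: [0.992, 0.126, -0.0, -0.0]
ft_force: [-1.7, -1.1, 2.5]
grip_width: 0.0005
grip_force: 1.3
```

Request:
move_arm(commands=[[[0,0,0.07,0,0,0],[0,0,0.14,0,0,0],[0,0,0.21,0,0,0],[0,0,0.28,0,0,0],[0,0,0.34,0,0,0],[0,0,0.38,0,0,0],[0,0,0.41,0,0,0],[0,0,0.43,0,0,0],[0,0,0.44,0,0,0]]])

```text
time: 5.2
position: [0.4761, -0.2651, 0.2212]
tool_rot: [0.992, 0.126, 0.0, 0.0]
ft_force: [0.3, 0.3, 1.7]
grip_width: -0.0
grip_force: 0.7
```

Request:
move_arm(commands=[[[0,0,0.03,0,0,0],[0,0,0.05,0,0,0],[0,0,0.06,0,0,0]]])

```text
time: 5.58
position: [0.476, -0.2652, 0.2187]
tool_rot: [0.992, 0.125, 0.0, 0.0]
ft_force: [0.4, 0.5, 0.4]
grip_width: 0.0004
grip_force: 0.6
```

Run:
```python
from rig import *
import cv2
c=camera("side");cv2.imwrite("pics/n2.png",cv2.resize(c["pixels"][170:330,190:390],None,fx=3,fy=3,interpolation=cv2.INTER_CUBIC))
```

```text
(no output)
```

View pics/n2.png

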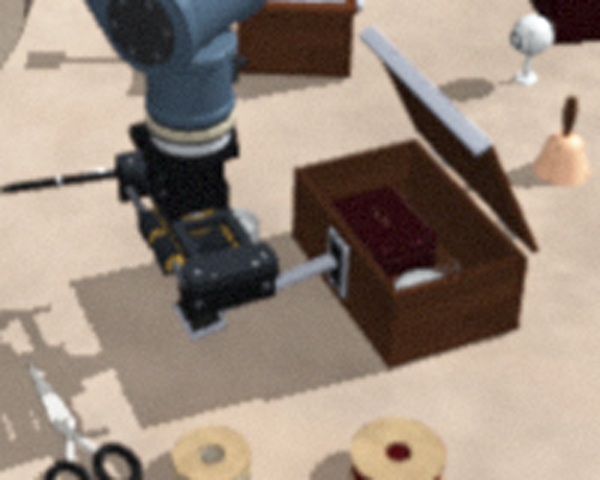

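The lid is up at crop (450,130) and the tip is on the plate at (205,320). The hard stop isn't felt yet, so I'll go on in small steps.

Request:
move_arm(commands=[[[0,0,0.02,0,0,0],[0,0,0.04,0,0,0],[0,0,0.05,0,0,0]]])

```text
time: 6.0
position: [0.476, -0.2651, 0.2172]
tool_rot: [0.992, 0.126, 0.0, 0.0]
ft_force: [-0.1, 0.1, 7.2]
grip_width: 0.0008
grip_force: 3.1
```

Request:
move_arm(commands=[[[0,0,0.02,0,0,0],[0,0,0.03,0,0,0],[0,0,0.03,0,0,0]]])

```text
time: 6.38
position: [0.476, -0.2651, 0.2169]
tool_rot: [0.992, 0.126, 0.0, 0.0]
ft_force: [-0.9, -0.1, 12.0]
grip_width: 0.0001
grip_force: 5.6
```

The stop is reached: 12 N with hardly any travel. Holding for about three seconds.

Request:
move_arm(commands=[[[0,0,0.01,0,0,0],[0,0,0.02,0,0,0],[0,0,0.02,0,0,0],[0,0,0.02,0,0,0],[0,0,0.02,0,0,0],[0,0,0.02,0,0,0],[0,0,0.02,0,0,0],[0,0,0.02,0,0,0],[0,0,0.02,0,0,0],[0,0,0.02,0,0,0],[0,0,0.02,0,0,0],[0,0,0.02,0,0,0]]])

```text
time: 7.88
position: [0.476, -0.265, 0.2167]
tool_rot: [0.992, 0.126, 0.0, 0.001]
ft_force: [-2.5, 1.0, 15.5]
grip_width: 0.0009
grip_force: 7.9
```

Run:
```python
from rig import *
import cv2,numpy as np
c=camera("side");np.savez("side_up.npz",**c);cv2.imwrite("pics/n3.png",cv2.resize(c["pixels"][170:330,190:390],None,fx=3,fy=3,interpolation=cv2.INTER_CUBIC))
print(get_obs()["ft_force"],get_obs()["time"])
```

```text
[-2.90755382  1.34778326 15.77288447] 7.925
```

View pics/n3.png

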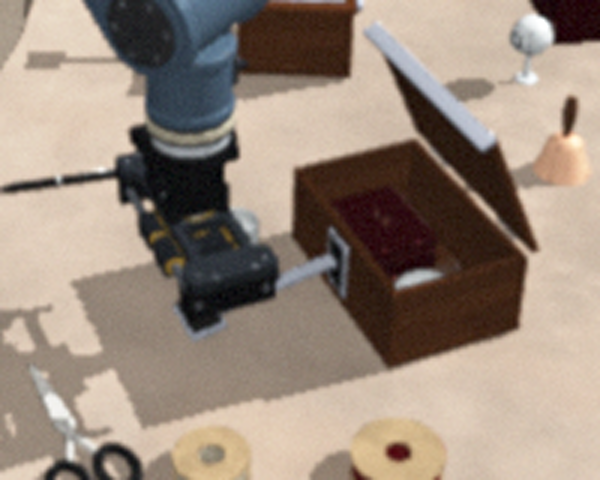

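The lid is fully up, with its top edge at crop (375,30) and the arm holding steady. I'll hold a little longer.

Request:
move_arm(commands=[[[0,0,0,0,0,0],[0,0,0,0,0,0],[0,0,0,0,0,0],[0,0,0,0,0,0],[0,0,0,0,0,0],[0,0,0,0,0,0],[0,0,0,0,0,0],[0,0,0,0,0,0],[0,0,0,0,0,0],[0,0,0,0,0,0],[0,0,0,0,0,0]]])

```text
time: 9.3
position: [0.476, -0.265, 0.2167]
tool_rot: [0.992, 0.126, 0.0, 0.001]
ft_force: [-1.8, 1.5, 16.0]
grip_width: 0.0009
grip_force: 7.9
```

Request:
move_arm(commands=[[[0,0,-0.03,0,0,0],[0,0,-0.06,0,0,0],[0,0,-0.1,0,0,0],[0,0,-0.14,0,0,0],[0,0,-0.18,0,0,0],[0,0,-0.22,0,0,0],[0,0,-0.26,0,0,0],[0,0,-0.3,0,0,0],[0,0,-0.34,0,0,0],[0,0,-0.38,0,0,0],[0,0,-0.42,0,0,0],[0,0,-0.46,0,0,0]]])

```text
time: 10.8
position: [0.4759, -0.2649, 0.2333]
tool_rot: [0.992, 0.126, -0.0, -0.0]
ft_force: [-1.5, 0.6, 1.2]
grip_width: 0.0003
grip_force: 0.9
```

Request:
move_arm(commands=[[[0,0,-0.04,0,0,0],[0,0,-0.08,0,0,0],[0,0,-0.12,0,0,0],[0,0,-0.16,0,0,0],[0,0,-0.2,0,0,0],[0,0,-0.24,0,0,0],[0,0,-0.28,0,0,0],[0,0,-0.32,0,0,0],[0,0,-0.36,0,0,0],[0,0,-0.4,0,0,0],[0,0,-0.44,0,0,0],[0,0,-0.48,0,0,0]]])

```text
time: 12.3
position: [0.4762, -0.2653, 0.2526]
tool_rot: [0.992, 0.126, 0.0, 0.001]
ft_force: [2.1, 0.7, 2.1]
grip_width: 0.0008
grip_force: 1.0
```

Request:
move_arm(commands=[[[0,0,-0.03,0,0,0],[0,0,-0.06,0,0,0],[0,0,-0.09,0,0,0],[0,0,-0.12,0,0,0],[0,0,-0.145,0,0,0],[0,0,-0.17,0,0,0],[0,0,-0.19,0,0,0],[0,0,-0.21,0,0,0],[0,0,-0.23,0,0,0],[0,0,-0.25,0,0,0],[0,0,-0.27,0,0,0],[0,0,-0.29,0,0,0]]])

```text
time: 13.8
position: [0.4758, -0.2649, 0.2639]
tool_rot: [0.992, 0.126, -0.0, -0.0]
ft_force: [1.9, -0.1, 1.9]
grip_width: 0.0005
grip_force: 1.0
```

Request:
move_arm(commands=[[[0,0,-0.02,0,0,0],[0,0,-0.04,0,0,0],[0,0,-0.06,0,0,0],[0,0,-0.08,0,0,0],[0,0,-0.1,0,0,0],[0,0,-0.12,0,0,0],[0,0,-0.14,0,0,0],[0,0,-0.16,0,0,0]]])

```text
time: 14.8
position: [0.4758, -0.265, 0.2703]
tool_rot: [0.992, 0.126, -0.0, -0.0]
ft_force: [-0.0, -0.1, -0.7]
grip_width: 0.0005
grip_force: 0.0
```

Request:
move_arm(commands=[[[0,0,-0.2,0,0,0],[0,0,-0.6,0,0,0],[0,0,-1.2,0,0,0],[0,0,-2.0,0,0,0],[0,0,-2.8,0,0,0],[-0.6,0,-3.4,0,0,0],[-1.4,0,-3.8,0,0,0],[-2.0,0.5,-4.0,0,0,0],[-2.2,1.5,-4.0,0,0,0],[-2.2,2.5,-4.0,0,0,0],[-2.2,3.0,-4.0,0,0,0],[-2.2,3.0,-4.0,0,0,0]]])

```text
time: 16.3
position: [0.4205, -0.4042, 0.4313]
tool_rot: [0.992, 0.125, 0.0, 0.001]
ft_force: [-0.6, 0.1, 0.6]
grip_width: 0.0004
grip_force: 0.0
```

Run:
```python
from rig import *
import cv2,numpy as np
s=camera("side")["pixels"];t=camera("top")["pixels"]
cv2.imwrite("pics/n4.png",np.vstack([s[130:350,180:480],t[100:310,130:430]]))
```

```text
(no output)
```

View pics/n4.png

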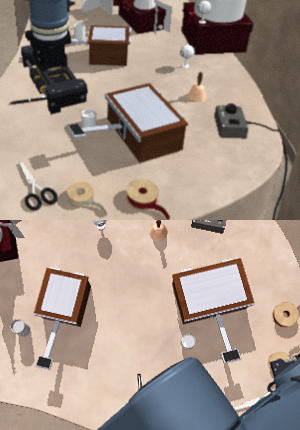

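Both lids are shut, the wide lever is back up at crop (232,355), the cups and spools stand where they were, and the gripper is clear.

```bash
python3 -c "
from rig import *
print(hand_in())"
```

```text
the job is handed in; nothing more can be done
None
```

I pressed the wide case's lever to its stop with the closed fingertips, held the lid fully up for about 3 s, eased it shut over about 5 s, withdrew clear of everything and handed the job in at about 16 s; the final pictures show both lids shut and the cups and spools where they stood.

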